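# Clear the lane and hold the sprung gauge rod at its mark

## Robot

A 7-joint arm with a two-finger parallel gripper is mounted at the origin on the work surface. World frame = base frame: x ahead of the robot, y to its left, z up, the work surface at z = 0. Lengths are in m, angles in degrees, forces in N, time in s.
With the tool pointing down it reaches from about 0.425 to 0.875 m from the base axis. Payload 4.7 kg.
Tool frame: the origin (TCP) lies at the very end of the fingers, on their centre line; the grasp point (between the pads) lies 19 mm behind it (env.grip_point_offset is the distance from the TCP to the grasp point, in m); z points along the fingers, y is the line along which they close (so a half turn about z gives the same grasp; the last joint's range is limited). The gripper opens to 87 mm and grips with 3 to 60 N. Pads are 19 mm wide; open, the fingers measure 117 mm over their backs; the gripper's body (75 mm by 190 mm) begins 51 mm behind the grasp point.
Start: joints at [-75.797, 18.392, -4.016, 83.108, 1.295, 78.541, -3.26], TCP at [0.151, 0.632, 0.223] pointing down, gripper open.
Joint ranges: [-163.93, 163.93], [-17.29, 119.83], [-79.2, 71.16], [3.27, 140.29], [-89.18, 269.18], [5.43, 117.66], [-154.24, 154.24]. Speed limits (degrees/s): [147.25, 147.25, 180, 180, 180, 180, 180].

## Interface

Orientations are given as [roll, pitch, yaw] about the fixed x, y, z axes, in that order (R = Rz(yaw) Ry(pitch) Rx(roll)).
In Python, from cell import env gives the robot as it stands.
- The arm moves only by the tool jog_arm, never from a script. Its argument "motion" is a list of rows, each an object of numbers: "x", "y", "z": the shift along the tool's x, y, z in cm; "ax", "ay", "az": the turn, a rotation vector about the tool's x, y, z in degrees. In form: [{"x": .., "y": .., "z": .., "ax": .., "ay": .., "az": ..}, ...]. A call has exactly 5 rows; each row shifts and turns the commanded pose from where the row before left it, along the tool's axes as they then stand; what a row does not reach is not made up. A row lasts 1/10 s, in which the tool goes at most 50 mm and 8.59 degrees, less where a joint would pass 70% of its speed; a pose out of reach is approached as far as the arm can. A call is refused whole if a number of a shift passes 5 or a number of a turn 8.59, either way. A call with a gripper value outside its range is refused whole. "claw" is the gripper command: -1 is shut, 1 is fully open, values between are in proportion, set as the call begins (left out, the last holds). The fingers move at their own pace and stop on an object; "squeeze" is the grip in N (left out, the last holds). Time passes only in rows, so rows that do not move let the fingers close, or fill a call up. It gives the time, the measured TCP pose, the force, the opening and the grip force at its end, in the units of the state.
- env.get_obs(): the state, without advancing time (a new reading comes with each control period).
- env.read_camera(name): name is "scene" or "top" or "wrist"; returns the picture (420x560x3 uint8, red, green, blue); there is no depth.
- env.camera_params(name): a dict with "fx", "fy", "cx", "cy" (pixels), "k1" (the pictures are not rectified: a ray, as slopes to the right and down, at radius r is drawn at 1 + k1 r^2 times it, then the intrinsics apply), "extrinsics" (4x4, takes a point from world to camera coordinates). Camera axes: x right, y up, looking along -z (the intrinsics and any distortion apply to the point x, -y, -z); pixel columns grow to the right and rows downward; lengths in m; the calibration is good to about 2 mm. A picture is of the moment at which its call begins: read the wrist's pose just before it. camera_params takes no time and is no camera call; for the wrist camera it gives the pose at the moment of the call.
- env.sign_off(): hands the job in; it is judged then, once.
The state is a dict: "time_s": time; "qpos": joint angles; "joint_velocities": joint speeds; "effort": joint torques, N m; "tool_pos": TCP position; "tool_rot": TCP orientation; "force": force on the tool from outside, world axes, zero at the start; "wrist_torque": the same for the moment, N m; "grip_width": finger opening in m; "grasp_force": force on a finger pad.
Only numpy, scipy, OpenCV 4.12 (cv2) and the standard library are available. Lean on these libraries where they do the work, as an engineer would, in place of code of your own. Each camera call takes 0.05 s, during which the arm holds its last target. There are 200 camera calls.

## Task

First take the small bottle that stands in the way of the length gauge's sprung pointer rod and stand it upright in the grey parts tray, without knocking it over. Then pull the rod out by its black grip, against its inner spring, until the pointer on the grip is exactly in line with the upright fin of the mark rider, and finish while holding it there in the gripper, for the spring draws it back in if you let go. Leave the mark rider and the other things on the bench where they are.

Things in the scene. Friction and masses are not known exactly. Their poses are not given: they have to be found in the camera images.
- gauge: Length gauge, bolted to the bench: dark base plate, two blocks carrying a level steel tube (24 mm dia, mouth at x = 60 mm, 30 mm collar), and a low rail (22 mm high, 16 wide) from x = 40 to 280 mm at y = 102 mm. Origin on the bench under the tube; x = direction in which the rod comes out, y = towards the rail, z up. Rod axis at y = 0, 85 mm above the bench.
- grip: Black round grip on the rod's end: barrel 18 mm dia, 50 mm long along x, outer flange 28 mm dia, 6 mm thick. Origin at the barrel's middle, on the rod axis, 85 mm above the bench, at gauge x = 95 mm when the rod is in (10 mm of bare rod between tube and barrel). Axes as the gauge (x = pull). A thin steel pointer arm (8 mm high) sticks out from the flange to +y, at x = 28 mm.
- rod (a joint): How far the rod is pulled out, m: 0 = fully in (start), 0.14 = stop. The inner spring pulls it in with about 3.6 N at 0, growing by 60 N/m (about 10 N at 0.11).
- pointer_tip (a point): Tip of the pointer arm, moves with the grip: 28 mm in x and 85 mm in y from the grip's origin, same height. Axes as the gauge.
- mark (a point): Length mark: tip of the upright steel fin (3 mm thick, 20 mm wide, top 85 mm above the bench) of the mark rider, a 26 mm dark block clamped on the rail. Axes as the gauge. The point is the fin's top edge nearest the rod; when in line it faces the pointer tip across a 4 mm gap in y. It is 60 to 110 mm ahead (x) of the pointer when the rod is in.
- bottle: Small white plastic bottle standing on the bench in the rod's path, its centre 50 to 70 mm beyond the flange: round body 42 mm diameter up to 85 mm height, cap 28 mm diameter, 112 mm high in all, 0.1 to 0.2 kg. Origin at the centre of its underside, z up along the bottle.
- tray: Shallow grey plastic parts tray, empty, fixed to the bench: 160 (its x) by 140 (its y) by 30 mm high, walls and floor about 4 to 5 mm. Origin at the centre of its underside, on the bench.
- weight: Bystander: brass counterweight, 40 mm diameter, 36 mm high, on the bench beside the rod's path on the side away from the rail. Origin under its centre.
- mug: Bystander: white mug, 80 mm diameter, 75 mm high. Origin under its centre.
- puck: Bystander: aluminium record weight, 72 mm diameter, 50 mm high. Origin under its centre.
- screwdriver: Bystander: screwdriver lying on the bench beyond the tray, to the right. Origin at its middle, on the bench.
- jar: Bystander: small jar, 50 mm diameter, 60 mm high. Origin under its centre.
- spool: Bystander: copper-coloured spool, 60 mm diameter, 40 mm high. Origin under its centre.
Things that resemble listed ones, but are neither listed nor needed, are in the scene too. There is more than one size of the tray; the job needs the smaller. Of the things that look like the bottle, take the one that is farthest to the robot's right at the start.

How it is judged (in metres and radians):
On the way, in this order (a step that is already met when the one before it is completed fails the run):
1. the bottle stands upright in the tray, released (x of bottle in the frame of tray between -0.075 and 0.075 m and y of bottle in the frame of tray between -0.065 and 0.065 m and z of bottle in the frame of tray below 0.02 m and angle between bottle's own z axis and vertical below 0.15 rad and linear speed of bottle below 0.03 m/s and contact force between each of the arm, the fingers and bottle below 0.1 N), for 0.2 s.
2. the fingers hold the grip with the pointer in line with the mark (x of pointer_tip in the frame of mark between -0.005 and 0.005 m and contact force between the fingers and grip above 2 N), for 0.5 s.
At the end, for the whole second after the job is handed in: The fingers are holding the grip (more than 2 N) with the pointer tip within 5 mm of the mark along the rod, the rod at rest; the bottle stands upright (within 0.15 rad) on the tray's floor, at rest and untouched (all of step 1 and all of step 2 and velocity of joint rod between -0.01 and 0.01 m/s); the arm keeps its last pose, push and grip.
It fails at once if the bottle is knocked over (tilted more than 0.7 rad) (angle between bottle's own z axis and vertical above 0.7 rad).
It fails at once if the mark rider is shifted by more than 6 mm (distance of mark from where it was at the start of the episode above 0.006 m).
It fails at once if another thing on the bench is moved by more than 30 mm (distance of any of weight, mug, puck, screwdriver, jar, spool from where it was at the start of the episode above 0.03 m).
It also fails if it takes over 56 s, if anything falls off the work surface, if the arm or the gripper's body presses on something with over 40 N, if the wrist force passes 120 N, or if a joint passes its speed limit or range.

## Working session

There is one attempt and no reset: what is moved stays moved. The work goes in short steps, Python scripts to look and compute and a tool call to move; the robot and the scene stay as the last step left them, time stands still between calls to the robot, and variables do not carry over. Pictures are saved under pics/ and viewed, at most 10 in all, crops included, and the job is handed in when it is done.

Besides the shell and the picture viewer there is one more tool, called after "Call:" as name(argument=value, ...), one argument or row to a line, values as JSON. jog_arm: Moves the arm, as the interface text tells. Its arguments: {"type":"object","properties":{"motion":{"type":"array"},"claw":{"type":"number"},"squeeze":{"type":"number"}},"required":["motion"]}

```bash
mkdir -p pics; cat > h.py <<'E'
import numpy as np, cv2
from cell import env
def ray(name,u,v,P=None):
    p=P or env.camera_params(name)
    xd=np.array([(u-p["cx"])/p["fx"],(v-p["cy"])/p["fy"]]);x=xd.copy()
    for _ in range(20): x=xd/(1+p["k1"]*(x@x))
    E=np.array(p["extrinsics"]);R=E[:3,:3];o=-R.T@E[:3,3]
    d=R.T@np.array([x[0],-x[1],-1.0]);return o,d/np.linalg.norm(d)
def onz(name,u,v,z,P=None):
    o,d=ray(name,u,v,P);return o+d*(z-o[2])/d[2]
def proj(name,X,P=None):
    p=P or env.camera_params(name)
    c=np.array(p["extrinsics"])[:3]@np.append(X,1);x=np.array([c[0],-c[1]])/-c[2]
    x=x*(1+p["k1"]*(x@x));return np.array([p["fx"]*x[0]+p["cx"],p["fy"]*x[1]+p["cy"]])
def snap(name,f):
    im=env.read_camera(name);cv2.imwrite(f"pics/{f}.png",cv2.cvtColor(im,cv2.COLOR_RGB2BGR));return im
E
python3 - <<'E'
from h import *
snap("top","top0");snap("scene","scene0")
for n in("top","scene"):
    o,d=ray(n,280,210);print(n,o,d)
o=env.get_obs();print(o["tool_pos"],o["tool_rot"],o["time_s"],o["grip_width"])
E
```

```text
top [ 0.36134029 -0.03282344  1.360639  ] [ 0.07196758 -0.00536442 -0.99739255]
scene [1.0881827  0.97289917 1.28477573] [-0.35344026 -0.60710139 -0.71169367]
[0.15050646 0.63184619 0.22158595] [-1.79904977e+02  5.41079004e-03  1.66608022e+02] 0.1 0.08720768856456808
```

View pics/top0.png

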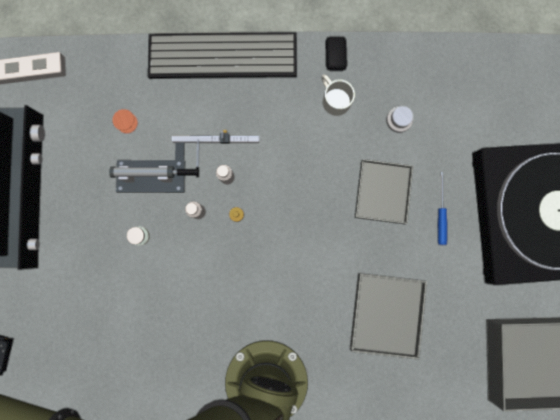

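View pics/scene0.png

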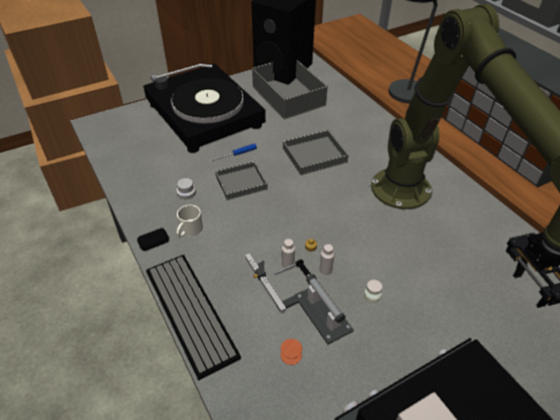

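The top view (up = +x, right = −y) has two bottle candidates, at (224,173) and (193,209), and a white jar lid at (137,236). The rightmost bottle is (224,173), which is also the one in the rod's path. There are two trays, the smaller at (384,191) and the larger at (388,315). I'll check the choice in a close crop and measure.

```bash
python3 - <<'E'
from h import *
im=cv2.imread("pics/top0.png")
cv2.imwrite("pics/crop0.png",cv2.resize(im[120:230,100:280],None,fx=4.4,fy=4.4,interpolation=cv2.INTER_CUBIC))
for n,z,u,v in [("bottleA cap",.112,224,172),("bottleB",.112,193,209),("weight",.036,236,214),("pointer/flange",.085,197,172),("tube left",.085,113,171),("rider",.085,225,137),("rail L",.022,172,139),("rail R",.022,259,139),("flange",.085,197,172)]:
    print(n,onz("top",u,v,z).round(4))
# trays
for nm,c in(("s",[(361,161),(411,166),(405,223),(355,217)]),("b",[(360,274),(424,281),(416,356),(351,350)])):
    q=np.array([onz("top",u,v,.03)[:2] for u,v in c]);print(nm,q.mean(0).round(4),np.linalg.norm(np.diff(q,axis=0),axis=1).round(3), np.degrees(np.arctan2(*(q[1]-q[0])[::-1])))
E
```

```text
bottleA cap [0.5488 0.1018 0.112 ]
bottleB [0.4552 0.1797 0.112 ]
weight [0.4469 0.0775 0.036 ]
pointer/flange [0.5533 0.1748 0.085 ]
tube left [0.5578 0.3953 0.085 ]
rider [0.645  0.1025 0.085 ]
rail L [0.6548 0.2549 0.022 ]
rail R [0.6528 0.0161 0.022 ]
flange [0.5533 0.1748 0.085 ]
s [ 0.5054 -0.3183] [0.137 0.156 0.136] -95.94157623288395
b [ 0.1761 -0.3243] [0.173 0.199 0.174] -96.77428493699351
```

View pics/crop0.png

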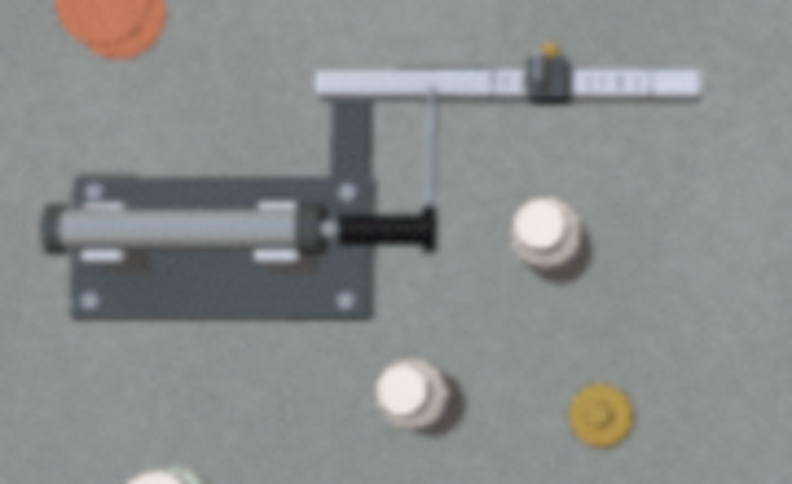

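The crop confirms it: the right-hand bottle stands in line with the grip, at crop (540,225) → image (222.3,170.3). The pointer is at crop x≈432 and the rider at x≈549. The yellow weight is well clear. I'll move above the bottle.

```bash
cat >> h.py <<'E'
from scipy.spatial.transform import Rotation as Ro
def plan(t,yaw,n):
    o=env.get_obs();p=np.array(o["tool_pos"]);R=Ro.from_euler("xyz",o["tool_rot"],degrees=True)
    G=Ro.from_euler("xyz",[180,0,yaw],degrees=True);rv=(R.inv()*G).as_rotvec()/n
    st=(np.array(t)-p)/n*100
    print("total",(np.array(t)-p).round(4),"turn/row",np.degrees(rv).round(2))
    for i in range(n):
        print(R.inv().apply(st).round(2).tolist()); R=R*Ro.from_rotvec(rv)
E
python3 - <<'E'
from h import *
print(onz("top",222.3,170.3,.112))
plan([0.553,0.107,0.22],90,15)
E
```

```text
[0.55316903 0.1061108  0.112     ]
total [ 0.4025 -0.5248 -0.0016] turn/row [-0.01  0.    5.11]
[-3.42, -2.78, 0.02]
[-3.65, -2.47, 0.01]
[-3.86, -2.13, 0.01]
[-4.03, -1.78, 0.01]
[-4.18, -1.41, 0.01]
[-4.29, -1.04, 0.01]
[-4.36, -0.65, 0.01]
[-4.4, -0.26, 0.01]
[-4.41, 0.13, 0.01]
[-4.38, 0.53, 0.01]
[-4.31, 0.91, 0.01]
[-4.22, 1.29, 0.01]
[-4.08, 1.66, 0.01]
[-3.92, 2.02, 0.01]
[-3.72, 2.36, 0.01]
```

Call:
jog_arm(
  motion=[
    {"x":-3.4,"y":-2.8,"az":5.1},
    {"x":-3.65,"y":-2.5,"az":5.1},
    {"x":-3.85,"y":-2.1,"az":5.1},
    {"x":-4.0,"y":-1.8,"az":5.1},
    {"x":-4.2,"y":-1.4,"az":5.1},
  ],
  claw=0.5,
  squeeze=15,
)

```text
$.motion[0]: bad value
```

Call:
jog_arm(
  motion=[
    {"x":-4.3,"y":-1.0,"az":5.1},
    {"x":-4.35,"y":-0.65,"az":5.1},
    {"x":-4.4,"y":-0.25,"az":5.1},
    {"x":-4.4,"y":0.15,"az":5.1},
    {"x":-4.4,"y":0.5,"az":5.1},
  ],
)

```text
$.motion[0]: bad value
```

Call:
jog_arm(
  motion=[
    {"x":-4.3,"y":0.9,"az":5.1},
    {"x":-4.2,"y":1.3,"az":5.1},
    {"x":-4.1,"y":1.65,"az":5.1},
    {"x":-3.9,"y":2.0,"az":5.1},
    {"x":-3.7,"y":2.35,"az":5.1},
  ],
)

```text
$.motion[0]: bad value
```

```bash
python3 - <<'E'
from h import *
o=env.get_obs();print(o["tool_pos"],o["tool_rot"],o["time_s"],o["grip_width"])
P=env.camera_params("wrist");import pickle;pickle.dump(P,open("P1.pkl","wb"))
snap("wrist","w1");print(ray("wrist",280,210,P))
print(proj("wrist",[.553,.106,.112],P))
E
```

```text
[0.15050646 0.63184619 0.22158595] [-1.79904977e+02  5.41079004e-03  1.66608022e+02] 0.1 0.08720768856456808
(array([0.08678834, 0.64809696, 0.38346677]), array([ 0.23349213, -0.05827384, -0.97061093]))
[-87.55640692 645.78272457]
```

View pics/w1.png

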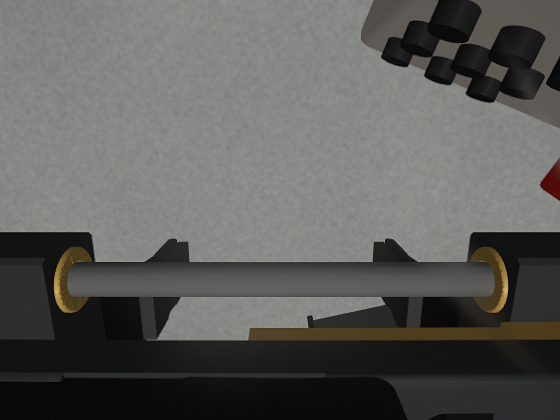

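The moves were refused because every key is required. This wrist picture only shows bare bench, with the fingers at the bottom. I'll resend one call at a time in full form.

Call:
jog_arm(
  motion=[
    {"x":-3.4,"y":-2.8,"z":0,"ax":0,"ay":0,"az":5.1},
    {"x":-3.65,"y":-2.5,"z":0,"ax":0,"ay":0,"az":5.1},
    {"x":-3.85,"y":-2.1,"z":0,"ax":0,"ay":0,"az":5.1},
    {"x":-4.0,"y":-1.8,"z":0,"ax":0,"ay":0,"az":5.1},
    {"x":-4.2,"y":-1.4,"z":0,"ax":0,"ay":0,"az":5.1},
  ],
  claw=0.5,
  squeeze=15,
)

```text
time_s: 0.65
tool_pos: [0.285, 0.4556, 0.2223]
tool_rot: [-180.0, -0.0, 140.9]
force: [0.6, 1.2, -0.7]
grip_width: 0.0658
grasp_force: 0.0
```

Call:
jog_arm(
  motion=[
    {"x":-4.3,"y":-1.0,"z":0,"ax":0,"ay":0,"az":5.1},
    {"x":-4.35,"y":-0.65,"z":0,"ax":0,"ay":0,"az":5.1},
    {"x":-4.4,"y":-0.25,"z":0,"ax":0,"ay":0,"az":5.1},
    {"x":-4.4,"y":0.15,"z":0,"ax":0,"ay":0,"az":5.1},
    {"x":-4.4,"y":0.5,"z":0,"ax":0,"ay":0,"az":5.1},
  ],
)

```text
time_s: 1.15
tool_pos: [0.4196, 0.281, 0.2225]
tool_rot: [180.0, -0.0, 115.4]
force: [0.4, 0.8, -0.0]
grip_width: 0.065
grasp_force: 0.0
```

Call:
jog_arm(
  motion=[
    {"x":-4.3,"y":0.9,"z":0,"ax":0,"ay":0,"az":5.1},
    {"x":-4.2,"y":1.3,"z":0,"ax":0,"ay":0,"az":5.1},
    {"x":-4.1,"y":1.65,"z":0,"ax":0,"ay":0,"az":5.1},
    {"x":-3.9,"y":2.0,"z":0,"ax":0,"ay":0,"az":5.1},
    {"x":-3.7,"y":2.35,"z":0,"ax":0,"ay":0,"az":5.1},
  ],
)

```text
time_s: 1.65
tool_pos: [0.5534, 0.1068, 0.2225]
tool_rot: [180.0, -0.0, 89.9]
force: [1.3, 0.3, -0.4]
grip_width: 0.0654
grasp_force: 0.0
```

```bash
python3 - <<'E'
from h import *
import pickle
P=env.camera_params("wrist");pickle.dump(P,open("P1.pkl","wb"))
snap("wrist","w2");print(ray("wrist",280,210,P))
for X in([.553,.106,.112],[.553,.175,.085],[.645,.1,.085],[.638,.175,.085]): print(X,proj("wrist",X,P))
E
```

```text
(array([0.55295169, 0.17268152, 0.38446931]), array([-0.00175705, -0.23980184, -0.97082027]))
[0.553, 0.106, 0.112] [280.70261435 209.21559531]
[0.553, 0.175, 0.085] [280.60128526 117.03029588]
[0.645, 0.1, 0.085] [389.44476911 208.40125732]
[0.638, 0.175, 0.085] [387.19529876 117.0037707 ]
```

View pics/w2.png

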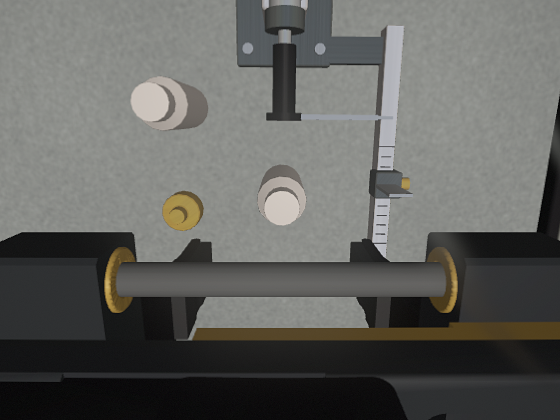

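The wrist view shows the bottle cap at (282,208) within about 1 mm of the estimate, the flange and pointer at v≈117, and the fin tip around (397,191). I'll descend now and grip the upper body.

Call:
jog_arm(
  motion=[
    {"x":0,"y":0.1,"z":4,"ax":0,"ay":0,"az":0},
    {"x":0,"y":0,"z":4,"ax":0,"ay":0,"az":0},
    {"x":0,"y":0,"z":4,"ax":0,"ay":0,"az":0},
    {"x":0,"y":0,"z":3,"ax":0,"ay":0,"az":0},
    {"x":0,"y":0,"z":2,"ax":0,"ay":0,"az":0},
  ],
)

```text
time_s: 2.2
tool_pos: [0.5518, 0.1081, 0.0497]
tool_rot: [-179.8, 0.1, 90.1]
force: [-0.7, 0.5, -0.4]
grip_width: 0.0656
grasp_force: 0.0
```

Call:
jog_arm(
  motion=[
    {"x":0,"y":0,"z":0,"ax":0,"ay":0,"az":0},
    {"x":0,"y":0,"z":0,"ax":0,"ay":0,"az":0},
    {"x":0,"y":0,"z":0,"ax":0,"ay":0,"az":0},
    {"x":0,"y":0,"z":0,"ax":0,"ay":0,"az":0},
    {"x":0,"y":0,"z":0,"ax":0,"ay":0,"az":0},
  ],
  claw=-1,
  squeeze=15,
)

```text
time_s: 2.7
tool_pos: [0.5548, 0.1087, 0.0541]
tool_rot: [179.9, -0.1, 90.1]
force: [-0.2, 0.3, 4.1]
grip_width: 0.0416
grasp_force: 15.0
```

```bash
python3 - <<'E'
from h import *
import pickle
P=pickle.load(open("P1.pkl","rb"))
for u,v in((340,117.5),(284,117),(390,191),(400,191),(410,191)): print(u,v,onz("wrist",u,v,.085,P).round(4))
im=cv2.imread("pics/w2.png");cv2.imwrite("pics/crop2.png",cv2.resize(im[95:215,260:430],None,fx=4.5,fy=4.5,interpolation=cv2.INTER_CUBIC))
E
```

```text
340 117.5 [0.6003 0.1746 0.085 ]
284 117 [0.5557 0.175  0.085 ]
390 191 [0.6444 0.115  0.085 ]
400 191 [0.6528 0.115  0.085 ]
410 191 [0.6612 0.115  0.085 ]
```

View pics/crop2.png

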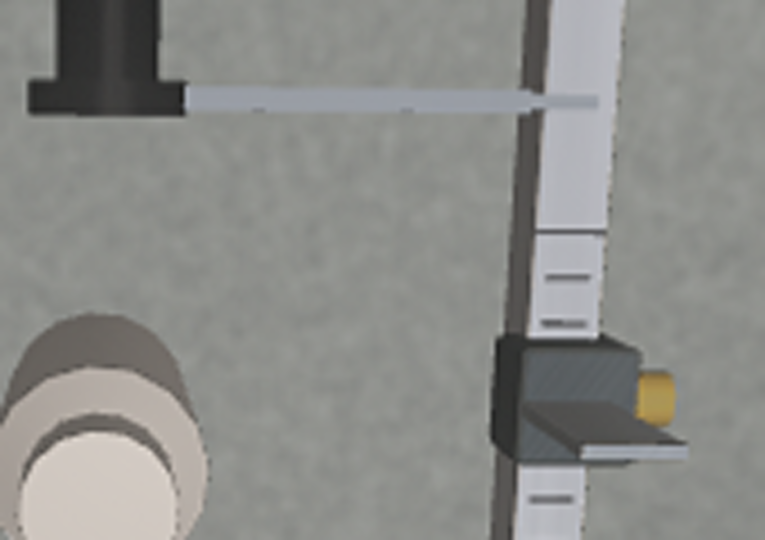

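Fin top: the near edge is at image (389,195) and the pointer at v≈117, so the pull is about 63 mm. The bottle is held (41.6 mm wide, 15 N). I'll lift it and carry it to the tray.

Call:
jog_arm(
  motion=[
    {"x":0,"y":0,"z":-1,"ax":0,"ay":0,"az":0},
    {"x":0,"y":0,"z":-2,"ax":0,"ay":0,"az":0},
    {"x":0,"y":0,"z":-3,"ax":0,"ay":0,"az":0},
    {"x":0,"y":0,"z":-3,"ax":0,"ay":0,"az":0},
    {"x":-2,"y":0,"z":-1,"ax":0,"ay":0,"az":0},
  ],
  squeeze=20,
)

```text
time_s: 3.2
tool_pos: [0.5555, 0.0915, 0.1563]
tool_rot: [179.7, -0.2, 90.4]
force: [-0.1, 0.0, -1.2]
grip_width: 0.0417
grasp_force: 20.0
```

Call:
jog_arm(
  motion=[
    {"x":-4,"y":-0.5,"z":0,"ax":0,"ay":0,"az":0},
    {"x":-4,"y":-0.5,"z":0,"ax":0,"ay":0,"az":0},
    {"x":-4,"y":-0.5,"z":0,"ax":0,"ay":0,"az":0},
    {"x":-4,"y":-0.5,"z":0,"ax":0,"ay":0,"az":0},
    {"x":-4,"y":-0.5,"z":0,"ax":0,"ay":0,"az":0},
  ],
)

```text
time_s: 3.7
tool_pos: [0.5277, -0.1147, 0.1523]
tool_rot: [-180.0, -0.0, 90.0]
force: [1.4, 0.1, -1.0]
grip_width: 0.0418
grasp_force: 20.0
```

Call:
jog_arm(
  motion=[
    {"x":-4,"y":-0.5,"z":0,"ax":0,"ay":0,"az":0},
    {"x":-4,"y":-0.5,"z":0,"ax":0,"ay":0,"az":0},
    {"x":-4,"y":-0.5,"z":0,"ax":0,"ay":0,"az":0},
    {"x":-4,"y":-0.5,"z":0,"ax":0,"ay":0,"az":0},
    {"x":-3,"y":-0.5,"z":0,"ax":0,"ay":0,"az":0},
  ],
)

```text
time_s: 4.2
tool_pos: [0.5021, -0.3058, 0.1524]
tool_rot: [-179.9, 0.1, 89.9]
force: [-0.2, -0.5, -1.5]
grip_width: 0.0414
grasp_force: 20.0
```

```bash
python3 - <<'E'
from h import *
import pickle
P=pickle.load(open("P1.pkl","rb"))
print("ptr",onz("wrist",389,117.3,.087,P),"fin",onz("wrist",389,195,.085,P))
plan([.505,-.318,.06],90,5)
P=env.camera_params("wrist");pickle.dump(P,open("P3.pkl","wb"))
snap("wrist","w3")
E
```

```text
ptr [0.63887984 0.17475758 0.087     ] fin [0.64381583 0.11156243 0.085     ]
total [ 0.0029 -0.0122 -0.0924] turn/row [-0.01  0.01 -0.02]
[-0.24, 0.06, 1.85]
[-0.24, 0.06, 1.85]
[-0.24, 0.06, 1.85]
[-0.24, 0.06, 1.85]
[-0.24, 0.06, 1.85]
```

View pics/w3.png

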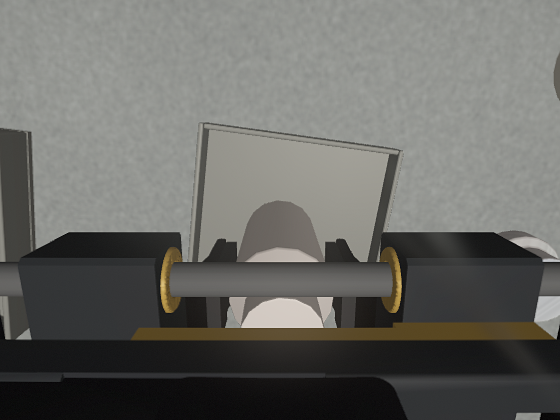

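The bottle hangs over the small tray, well inside its walls (corners seen at (203,124) and (402,151)). I'll lower it.

Call:
jog_arm(
  motion=[
    {"x":-0.5,"y":0.1,"z":2,"ax":0,"ay":0,"az":0},
    {"x":-0.5,"y":0.1,"z":3,"ax":0,"ay":0,"az":0},
    {"x":-0.2,"y":0,"z":2,"ax":0,"ay":0,"az":0},
    {"x":0,"y":0,"z":1.2,"ax":0,"ay":0,"az":0},
    {"x":0,"y":0,"z":0.6,"ax":0,"ay":0,"az":0},
  ],
)

```text
time_s: 4.75
tool_pos: [0.5052, -0.3138, 0.0633]
tool_rot: [-179.9, -0.0, 90.1]
force: [0.0, -0.2, -0.7]
grip_width: 0.0413
grasp_force: 20.0
```

Call:
jog_arm(
  motion=[
    {"x":0,"y":0,"z":0.2,"ax":0,"ay":0,"az":0},
    {"x":0,"y":0,"z":0.1,"ax":0,"ay":0,"az":0},
    {"x":0,"y":0,"z":0.1,"ax":0,"ay":0,"az":0},
    {"x":0,"y":0,"z":0,"ax":0,"ay":0,"az":0},
    {"x":0,"y":0,"z":0,"ax":0,"ay":0,"az":0},
  ],
)

```text
time_s: 5.25
tool_pos: [0.5069, -0.3138, 0.0611]
tool_rot: [179.9, 0.0, 90.1]
force: [-1.0, -1.1, -0.0]
grip_width: 0.0414
grasp_force: 20.0
```

Call:
jog_arm(
  motion=[
    {"x":0,"y":0,"z":0.1,"ax":0,"ay":0,"az":0},
    {"x":0,"y":0,"z":0.1,"ax":0,"ay":0,"az":0},
    {"x":0,"y":0,"z":0,"ax":0,"ay":0,"az":0},
    {"x":0,"y":0,"z":0,"ax":0,"ay":0,"az":0},
    {"x":0,"y":0,"z":0,"ax":0,"ay":0,"az":0},
  ],
)

```text
time_s: 5.75
tool_pos: [0.5065, -0.3138, 0.0585]
tool_rot: [180.0, -0.0, 90.1]
force: [-1.0, -0.7, -1.0]
grip_width: 0.0416
grasp_force: 20.0
```

Call:
jog_arm(
  motion=[
    {"x":0,"y":0,"z":0.1,"ax":0,"ay":0,"az":0},
    {"x":0,"y":0,"z":0.1,"ax":0,"ay":0,"az":0},
    {"x":0,"y":0,"z":0.0,"ax":0,"ay":0,"az":0},
    {"x":0,"y":0,"z":0,"ax":0,"ay":0,"az":0},
    {"x":0,"y":0,"z":0,"ax":0,"ay":0,"az":0},
  ],
)

```text
time_s: 6.25
tool_pos: [0.5067, -0.3143, 0.0581]
tool_rot: [180.0, -0.0, 90.1]
force: [-2.9, 1.1, 8.6]
grip_width: 0.0413
grasp_force: 20.0
```

Contact with the tray floor (8.6 N up). I'll release and rise.

Call:
jog_arm(
  motion=[
    {"x":0,"y":0,"z":-0.05,"ax":0,"ay":0,"az":0},
    {"x":0,"y":0,"z":0,"ax":0,"ay":0,"az":0},
    {"x":0,"y":0,"z":0,"ax":0,"ay":0,"az":0},
    {"x":0,"y":0,"z":0,"ax":0,"ay":0,"az":0},
    {"x":0,"y":0,"z":0,"ax":0,"ay":0,"az":0},
  ],
  claw=0.6,
)

```text
time_s: 6.75
tool_pos: [0.5065, -0.3137, 0.0568]
tool_rot: [-180.0, -0.0, 90.1]
force: [0.6, 0.5, 0.2]
grip_width: 0.0678
grasp_force: 0.0
```

Call:
jog_arm(
  motion=[
    {"x":0,"y":0,"z":-2,"ax":0,"ay":0,"az":0},
    {"x":0,"y":0,"z":-4,"ax":0,"ay":0,"az":0},
    {"x":0,"y":0,"z":-4,"ax":0,"ay":0,"az":0},
    {"x":0,"y":0,"z":-3,"ax":0,"ay":0,"az":0},
    {"x":0,"y":0,"z":-2,"ax":0,"ay":0,"az":0},
  ],
)

```text
time_s: 7.25
tool_pos: [0.5072, -0.3144, 0.2097]
tool_rot: [179.8, 0.1, 90.1]
force: [0.3, -0.0, -0.7]
grip_width: 0.0695
grasp_force: 0.0
```

```bash
python3 - <<'E'
from h import *
plan([.555,.206,.21],90,15)
im=snap("top","top2");im=cv2.imread("pics/top2.png")
P=env.camera_params("wrist");w=snap("wrist","w4")[:,:,::-1]
print(proj("top",[.5065,-.314,.117]),proj("wrist",[.5065,-.314,.117],P))
cv2.imwrite("pics/v4.png",np.hstack([cv2.resize(w,(480,360)),cv2.resize(im[130:250,330:430],(300,360))]))
E
```

```text
total [4.780e-02 5.204e-01 3.000e-04] turn/row [0.01 0.   0.01]
[3.47, 0.32, -0.0]
[3.47, 0.32, -0.0]
[3.47, 0.32, -0.0]
[3.47, 0.32, -0.0]
[3.47, 0.32, -0.0]
[3.47, 0.32, -0.0]
[3.47, 0.32, -0.0]
[3.47, 0.32, -0.0]
[3.47, 0.32, -0.0]
[3.47, 0.32, -0.0]
[3.47, 0.32, -0.0]
[3.47, 0.32, -0.0]
[3.47, 0.32, -0.0]
[3.47, 0.32, -0.0]
[3.47, 0.32, -0.0]
[388.6419317  187.43626854] [277.75456383 211.09477159]
```

View pics/v4.png

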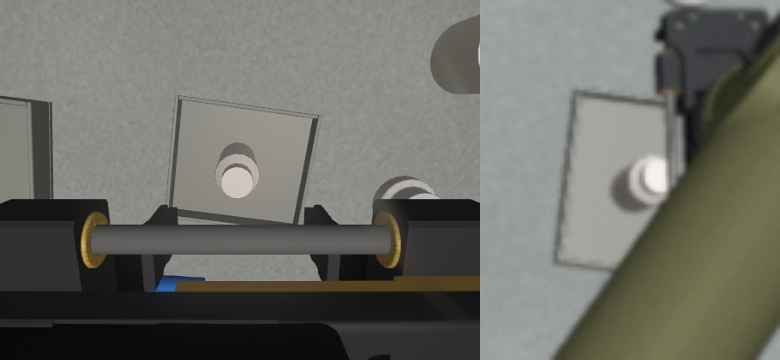

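The bottle stands upright in the small tray: cap at (237,182) in the left panel, inside all four walls. Next is the grip: its origin is near (0.556, 0.203), so I'll target y≈0.194 to stay near the flange.

Call:
jog_arm(
  motion=[
    {"x":3,"y":0.3,"z":0,"ax":0,"ay":0,"az":0},
    {"x":4.5,"y":0.4,"z":0,"ax":0,"ay":0,"az":0},
    {"x":4.5,"y":0.4,"z":0,"ax":0,"ay":0,"az":0},
    {"x":4.5,"y":0.4,"z":0,"ax":0,"ay":0,"az":0},
    {"x":4.5,"y":0.4,"z":0,"ax":0,"ay":0,"az":0},
  ],
)

```text
time_s: 7.85
tool_pos: [0.5243, -0.1017, 0.2057]
tool_rot: [-179.9, -0.0, 90.1]
force: [0.0, -0.1, 0.7]
grip_width: 0.0696
grasp_force: 0.0
```

Call:
jog_arm(
  motion=[
    {"x":4.5,"y":0.4,"z":0,"ax":0,"ay":0,"az":0},
    {"x":4.5,"y":0.4,"z":0,"ax":0,"ay":0,"az":0},
    {"x":4.5,"y":0.4,"z":0,"ax":0,"ay":0,"az":0},
    {"x":4.5,"y":0.4,"z":0,"ax":0,"ay":0,"az":0},
    {"x":4.0,"y":0.4,"z":0,"ax":0,"ay":0,"az":0},
  ],
)

```text
time_s: 8.35
tool_pos: [0.5438, 0.1189, 0.2056]
tool_rot: [-179.9, -0.0, 90.2]
force: [1.4, -0.1, 0.1]
grip_width: 0.07
grasp_force: 0.0
```

Call:
jog_arm(
  motion=[
    {"x":3.5,"y":0.4,"z":0,"ax":0,"ay":0,"az":0},
    {"x":2.5,"y":0.3,"z":0,"ax":0,"ay":0,"az":0},
    {"x":1.3,"y":0.3,"z":0,"ax":0,"ay":0,"az":0},
    {"x":0.5,"y":0,"z":0,"ax":0,"ay":0,"az":0},
    {"x":0,"y":0,"z":0,"ax":0,"ay":0,"az":0},
  ],
  claw=0.3,
)

```text
time_s: 8.85
tool_pos: [0.5544, 0.1936, 0.2063]
tool_rot: [-179.9, 0.1, 90.1]
force: [-0.3, -0.8, 0.2]
grip_width: 0.0569
grasp_force: 0.0
```

```bash
python3 - <<'E'
from h import *
plan([.556,.194,.066],90,1);print(env.get_obs()["tool_rot"])
P=env.camera_params("wrist");im=snap("wrist","w5")
# black flange/barrel columns and bounds
g=im.max(2)<60
u,v=proj("wrist",[.556,.19,.085],P);print(u,v)
for r in range(int(v)-40,int(v)+45,6):
    c=np.where(g[r,int(u)-60:int(u)+60])[0]
    print(r,(c.min()+int(u)-60,c.max()+int(u)-60,len(c)) if len(c) else None)
E
```

```text
total [ 0.0016  0.0004 -0.1403] turn/row [-0.06  0.06  0.08]
[0.06, 0.17, 14.03]
[-1.79943975e+02  6.16359371e-02  9.00826595e+01]
283.32277512406694 209.14110901062335
169 (np.int64(273), np.int64(294), 17)
175 (np.int64(273), np.int64(294), 17)
181 (np.int64(273), np.int64(293), 16)
187 (np.int64(273), np.int64(293), 16)
193 (np.int64(273), np.int64(293), 16)
199 (np.int64(272), np.int64(293), 17)
205 (np.int64(272), np.int64(293), 18)
211 (np.int64(272), np.int64(293), 18)
217 (np.int64(272), np.int64(293), 18)
223 (np.int64(266), np.int64(299), 31)
229 (np.int64(266), np.int64(298), 28)
235 None
241 None
247 (np.int64(342), np.int64(342), 1)
253 (np.int64(342), np.int64(342), 1)
```

The barrel is centred at u≈282.7 (predicted 283.3) and the flange starts at v≈221, so the position is good. I'll descend and grip.

Call:
jog_arm(
  motion=[
    {"x":0,"y":0.1,"z":4,"ax":0,"ay":0,"az":0},
    {"x":0,"y":0,"z":4,"ax":0,"ay":0,"az":0},
    {"x":0,"y":0,"z":3,"ax":0,"ay":0,"az":0},
    {"x":0,"y":0,"z":2,"ax":0,"ay":0,"az":0},
    {"x":0,"y":0,"z":1,"ax":0,"ay":0,"az":0},
  ],
)

```text
time_s: 9.4
tool_pos: [0.5545, 0.1917, 0.0651]
tool_rot: [-179.8, 0.1, 89.9]
force: [-0.0, -0.7, 0.2]
grip_width: 0.0566
grasp_force: 0.0
```

Call:
jog_arm(
  motion=[
    {"x":0,"y":0,"z":0,"ax":0,"ay":0,"az":0},
    {"x":0,"y":0,"z":0,"ax":0,"ay":0,"az":0},
    {"x":0,"y":0,"z":0,"ax":0,"ay":0,"az":0},
    {"x":0,"y":0,"z":0,"ax":0,"ay":0,"az":0},
    {"x":0,"y":0,"z":0,"ax":0,"ay":0,"az":0},
  ],
  claw=-1,
  squeeze=40,
)

```text
time_s: 9.9
tool_pos: [0.5561, 0.1946, 0.068]
tool_rot: [179.9, -0.0, 90.1]
force: [0.4, -1.1, 0.4]
grip_width: 0.0242
grasp_force: 0.0
```

Call:
jog_arm(
  motion=[
    {"x":0,"y":0,"z":0,"ax":0,"ay":0,"az":0},
    {"x":0,"y":0,"z":0,"ax":0,"ay":0,"az":0},
    {"x":0,"y":0,"z":0,"ax":0,"ay":0,"az":0},
    {"x":0,"y":0,"z":0,"ax":0,"ay":0,"az":0},
    {"x":0,"y":0,"z":0,"ax":0,"ay":0,"az":0},
  ],
)

```text
time_s: 10.4
tool_pos: [0.5561, 0.1945, 0.0676]
tool_rot: [179.9, -0.0, 90.1]
force: [1.4, 0.5, 3.9]
grip_width: 0.0172
grasp_force: 40.0
```

Call:
jog_arm(
  motion=[
    {"x":-0.5,"y":0,"z":0,"ax":0,"ay":0,"az":0},
    {"x":-1,"y":0,"z":0,"ax":0,"ay":0,"az":0},
    {"x":-1.5,"y":0,"z":0,"ax":0,"ay":0,"az":0},
    {"x":-1.5,"y":0,"z":0,"ax":0,"ay":0,"az":0},
    {"x":-1,"y":0,"z":0,"ax":0,"ay":0,"az":0},
  ],
)

```text
time_s: 10.9
tool_pos: [0.5556, 0.1415, 0.0676]
tool_rot: [180.0, -0.2, 90.2]
force: [0.2, 7.8, 2.3]
grip_width: 0.0165
grasp_force: 40.0
```

Call:
jog_arm(
  motion=[
    {"x":-0.5,"y":0,"z":0,"ax":0,"ay":0,"az":0},
    {"x":-0.3,"y":0,"z":0,"ax":0,"ay":0,"az":0},
    {"x":0,"y":0,"z":0,"ax":0,"ay":0,"az":0},
    {"x":0,"y":0,"z":0,"ax":0,"ay":0,"az":0},
    {"x":0,"y":0,"z":0,"ax":0,"ay":0,"az":0},
  ],
)

```text
time_s: 11.4
tool_pos: [0.5556, 0.1345, 0.0676]
tool_rot: [180.0, -0.2, 90.2]
force: [1.0, 6.5, 3.7]
grip_width: 0.017
grasp_force: 40.0
```

```bash
python3 - <<'E'
from h import *
import pickle
print(env.get_obs()["tool_pos"])
P=env.camera_params("wrist");pickle.dump(P,open("P6.pkl","wb"));im=snap("wrist","w6")[:,:,::-1]
for X in([.64,.1116,.085],[.6438,.1116,.085],[.555,.1116,.085]):print(proj("wrist",X,P),proj("top",X))
t=snap("top","t6")[:,:,::-1]
a=cv2.resize(im,(560,420));b=cv2.resize(t[110:200,180:240],(240,360),interpolation=cv2.INTER_CUBIC)
cv2.imwrite("pics/v6.png",np.hstack([a,cv2.copyMakeBorder(b,0,60,0,0,cv2.BORDER_CONSTANT)]))
E
```

```text
[0.55555019 0.13453383 0.06755173]
[471.2750806  326.50623239] [221.51291216 138.91287933]
[479.74913912 326.50019242] [221.52145682 137.48050611]
[280.24890389 326.24206683] [221.3380821  171.19238386]
```

View pics/v6.png

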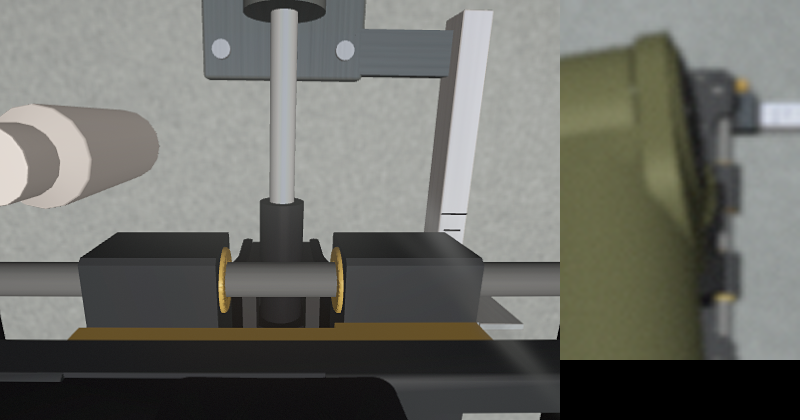

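The rod is out about 60 mm. The barrel's back edge is at (281,203), the fin is visible at (500,323), and the gripper hides the pointer. I'll measure the edges to see the remaining distance.

```bash
python3 - <<'E'
from h import *
import pickle
P=pickle.load(open("P6.pkl","rb"));im=cv2.imread("pics/w6.png").astype(int).sum(2)//3
for u in(500,505,510,515):print(u,im[310:334,u])
for u in(276,281,286):print(u,im[192:212,u])
for v in(322,324,326,328):print(v,onz("wrist",505,v,.085,P).round(4))
for v in(198,200,202,204):print(v,onz("wrist",281,v,.094,P).round(4))
# before: barrel start in w2
P1=pickle.load(open("P1.pkl","rb"));i2=cv2.imread("pics/w2.png").astype(int).sum(2)//3
print(i2[36:54,284]);print([onz("wrist",284,v,.094,P1)[1].round(4) for v in(42,44,46,48)])
E
```

```text
500 [ 92  91  91  90  90  92  92  91  91  91  89  91  88 116 153 165 164 163
 165 152 143 146 145 145]
505 [ 86  88  90  91  91  90  90  89  89  90  91  91  88 109 155 173 172 172
 173 157 146 147 147 145]
510 [161 162 145 106  87  87  89  90  90  90  89  88  85 109 159 175 174 174
 177 162 152 153 151 150]
515 [159 159 159 159 160 163 154 118  87  86  88  88  87 100 160 179 178 177
 178 161 156 157 157 156]
276 [167 167 167 167 167 167 167 167 167 168 171 145  63  52  63  63  63  62
  62  63]
281 [176 176 176 176 176 176 176 176 176 176 178 185  72  51  65  71  70  69
  70  69]
286 [177 177 177 177 177 177 176 176 176 177 180 154  64  52  65  70  70  69
  68  68]
322 [0.6548 0.1138 0.085 ]
324 [0.655  0.1128 0.085 ]
326 [0.6551 0.1118 0.085 ]
328 [0.6553 0.1108 0.085 ]
198 [0.5551 0.1715 0.094 ]
200 [0.5551 0.1707 0.094 ]
202 [0.5551 0.1699 0.094 ]
204 [0.5551 0.1692 0.094 ]
[151 150 150 151 151 153 134  83  50  52  54  54  54  55  55  55  55  55]
[np.float64(0.2288), np.float64(0.2274), np.float64(0.226), np.float64(0.2246)]
```

The fin is confirmed at y=0.1116 and the pointer is now at about 0.1156, so 4 mm remain.

Call:
jog_arm(
  motion=[
    {"x":-0.2,"y":0,"z":0,"ax":0,"ay":0,"az":0},
    {"x":-0.2,"y":0,"z":0,"ax":0,"ay":0,"az":0},
    {"x":0,"y":0,"z":0,"ax":0,"ay":0,"az":0},
    {"x":0,"y":0,"z":0,"ax":0,"ay":0,"az":0},
    {"x":0,"y":0,"z":0,"ax":0,"ay":0,"az":0},
  ],
)

```text
time_s: 12.0
tool_pos: [0.5555, 0.1307, 0.0676]
tool_rot: [180.0, -0.3, 90.2]
force: [-0.2, 6.7, 3.6]
grip_width: 0.017
grasp_force: 40.0
```

Call:
jog_arm(
  motion=[
    {"x":0,"y":0,"z":0,"ax":0,"ay":0,"az":0},
    {"x":0,"y":0,"z":0,"ax":0,"ay":0,"az":0},
    {"x":0,"y":0,"z":0,"ax":0,"ay":0,"az":0},
    {"x":0,"y":0,"z":0,"ax":0,"ay":0,"az":0},
    {"x":0,"y":0,"z":0,"ax":0,"ay":0,"az":0},
  ],
)

```text
time_s: 12.5
tool_pos: [0.5556, 0.1307, 0.0676]
tool_rot: [180.0, -0.3, 90.2]
force: [-0.4, 6.9, 3.3]
grip_width: 0.0169
grasp_force: 40.0
```

```bash
python3 - <<'E'
from h import *
P=env.camera_params("wrist");snap("wrist","w7");i=cv2.imread("pics/w7.png").astype(int).sum(2)//3
print(i[195:215,281]);print([onz("wrist",281,v,.094,P)[1].round(4) for v in(200,202,204,206)])
print(i[310:334,510]);print([onz("wrist",510,v,.085,P)[1].round(4) for v in(314,318,322,326)])
s=cv2.imread("pics/scene0.png");t=snap("scene","s7")[:,:,::-1]
print(proj("scene",[.642,.1116,.085]))
u,v=proj("scene",[.642,.1116,.085]).astype(int)
cv2.imwrite("pics/v7.png",cv2.resize(t[v-35:v+35,u-45:u+45],None,fx=8,fy=8,interpolation=cv2.INTER_CUBIC))
E
```

```text
[175 175 175 175 175 175 176 177 183  72  51  65  70  69  69  68  68  68
  67  67]
[np.float64(0.1669), np.float64(0.1661), np.float64(0.1653), np.float64(0.1646)]
[ 88  88  87  86  86  84 151 180 178 175 175 169 161 157 156 155 154 153
 152 151 150 149 149 149]
[np.float64(0.114), np.float64(0.112), np.float64(0.11), np.float64(0.108)]
[263.89343763 259.84584434]
```

View pics/v7.png

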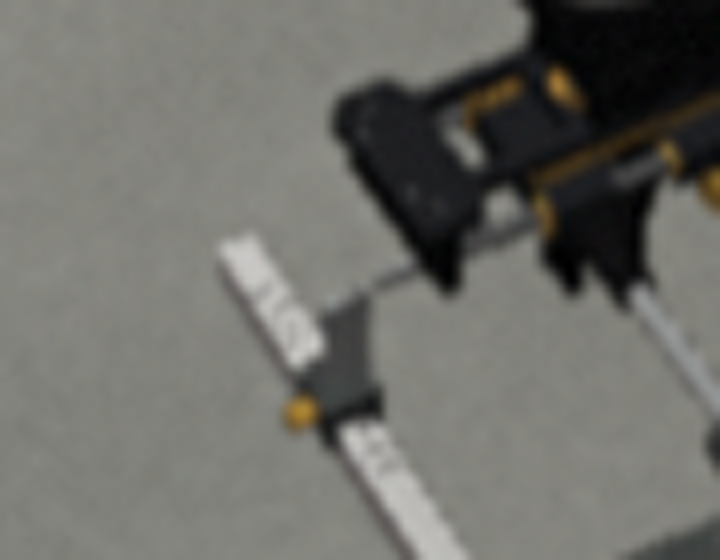

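The scene crop shows the pointer arm continuing straight into the fin's top edge (meeting at about (370,293)). The measured offset is under 1 mm, and the grip reads a steady 40 N. I'll hand in.

```bash
python3 -c "
from cell import env
print(env.sign_off())"
```

```text
the job is handed in; nothing more can be done
None
```

The job is handed in at about 12.6 s of the 56 s allowed: the bottle was upright in the small tray when last seen, and the gripper holds the rod at 40 N with the pointer measured within about 1 mm of the mark (the sign-off returned no verdict).

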